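# Take the collar off a blender jar whose thread hand is unknown

### The job

Two blender jars stand upside down in the draining tray, and the green retaining collar has to come off its jar so that the blade unit can be cleaned. The jars belong to two blenders that spin opposite ways, so this collar may have an ordinary or a reverse thread and nothing shows which: find out by feel which way it gives, unscrew it and lift it off. Finish still holding the collar in the gripper, level and at rest, about 6 cm clear above its own jar, with the grey collar, the measuring jug and the squeeze bottle left alone.

Things in the scene. Friction and masses are not known exactly. Their poses are not given: they have to be found in the camera images.
- green_collar_center (a point): Centre of the green ribbed plastic collar to be taken off: a ring 62 mm in diameter, 26 mm high, 70 to 130 g, gripped across its rim at any angle. The point is on its axis, half-way up, 183 mm above the table at the start. z is up; x starts parallel to the tray's x. A steel drive coupling 32 mm wide stands up through its open middle, 6 mm above its top.
- green_collar: The same collar; origin at the centre of its underside. Its short three-start thread: turned the right way it moves easily, climbs 3 mm in the first 60 degrees and can be lifted straight off between 62 and 88 degrees from tight (aim for 75); a stop comes at 92. The wrong way it is stopped dead within 5 degrees, and fingers that turn further slip round it against a moment.
- grey_collar_center (a point): Centre (on the axis, half-way up) of a grey collar of the same make and size on the other jar, to be left alone.
- tray: Steel draining tray, 210 (its x) by 380 mm (its y), fixed; origin at the centre of its underside, x away from the robot at yaw 0, z up. Two clear blender jars with black handles stand in it mouth down, 120 mm across at the mouth; pegs at the handles keep them from turning.
- station_left (a point): Foot of the axis of the jar at the tray's left (+y) station, 14 mm above the table; the tight collar's centre is 169 mm above this point. The jar's flat shoulder, 88 mm across, lies 29 mm below the collar's centre; a pedestal 54 to 60 mm across rises from it to the collar. The neck ends 9 mm and the coupling 19 mm above the tight collar's centre.
- station_right (a point): The same point at the tray's right (-y) station; the jars are alike to look at. Which collar stands left or right varies, and so does the thread hand of each jar, independently of the collar's colour.
- jug: Clear measuring jug, 120 x 91 x 129 mm, standing right of the tray, a bystander; origin at the centre of its underside.
- squeeze: Clear squeeze bottle with a long nozzle, 50 mm in diameter, 196 mm high, standing right of the tray, a bystander; origin at the centre of its underside.
There are look-alikes about, which are no part of the job. Leave any blue or red look-alike of the part that bears grey_collar_center alone.

How it is judged:
On the way:
1. the green collar has been unscrewed by at least 45 degrees while still on its jar (angle between the x axis of green_collar_center and the x axis of tray, either way round above 0.785 rad and z of green_collar_center in the frame of tray below 0.192 m and ((horizontal distance between green_collar_center and station_left below 0.03 m and horizontal distance between grey_collar_center and station_right below 0.01 m) or (horizontal distance between green_collar_center and station_right below 0.03 m and horizontal distance between grey_collar_center and station_left below 0.01 m))), for 0.05 s.
At the end, for the whole second after the job is handed in: The gripper still holds the green collar (finger force over 1 N), at rest (under 20 mm/s), tilted less than 10 degrees, its underside 30 to 110 mm above the top of the drive coupling and its axis within 30 mm of that of the jar it came from; the grey collar is still on its jar (z of green_collar_center in the frame of tray between 0.245 and 0.325 m and ((horizontal distance between green_collar_center and station_left below 0.03 m and horizontal distance between grey_collar_center and station_right below 0.01 m) or (horizontal distance between green_collar_center and station_right below 0.03 m and horizontal distance between grey_collar_center and station_left below 0.01 m)) and angle between green_collar_center's own z axis and vertical below 0.17 rad and contact force between the fingers and green_collar above 1 N and linear speed of green_collar below 0.02 m/s and height (world z) of grey_collar_center below 0.19 m); the arm keeps its last pose, push and grip.
It fails at once if the grey collar is shifted by more than 10 mm or turned by more than 30 degrees (distance of grey_collar_center from where it was at the start of the episode above 0.01 m or angle between the x axis of grey_collar_center and the x axis of tray, either way round above 0.52 rad).
It fails at once if the jug or the squeeze bottle is pushed more than 20 mm or tipped (distance of any of jug, squeeze from where it was at the start of the episode above 0.02 m or angle between any of jug, squeeze's own z axis and vertical above 0.3 rad).
It also fails if it takes over 48 s, if anything falls off the work surface, if the arm or the gripper's body presses on something with over 40 N, if the wrist force passes 120 N, or if a joint passes its speed limit or range.

### The arm

A 7-joint arm with a two-finger parallel gripper is mounted at the origin on a cart in front of the work surface, level with it; the furniture and walls round the work are solid. World frame = base frame: x ahead of the robot, y to its left, z up, the work surface at z = 0. Lengths are in m, angles in rad, forces in N, time in s.
With the tool pointing down it reaches from about 0.4 to 0.75 m from the base axis. Payload 19.5 kg.
Tool frame: the origin (TCP) lies midway between the tips of the shut fingers; the grasp point (between the pads) lies 19 mm behind it; x points along the fingers, z is the direction in which the jaws open and shut, and the axes are right-handed (so a half turn about x gives the same grasp; the last joint's range is limited). The gripper opens to 85 mm and grips with 20 to 120 N. Pads are 22 mm wide; open, the fingers measure 114 mm over their backs; the gripper's body (76 mm by 85 mm) begins 54 mm behind the grasp point. The pads swing forward as they close: fully open they stand 13 mm farther back than shut.
Start: joints at [-1.321, 0.707, -0.028, 1.485, 0.022, 0.951, -0.075], TCP at [0.165, 0.551, 0.231] pointing down, gripper open.
Joint ranges: [-2.71, 2.71], [-0.32, 2.16], [-1.57, 1.52], [0, 2.45], [-1.46, 4.6], [0, 2.02], [-2.83, 2.83]. Speed limits (rad/s): [1.89, 1.89, 2.57, 2.57, 3.01, 3.01, 3.01].

### API

Orientations are given as a rotation vector (axis times angle).
In Python, from workcell import r, eyes, ticket gives the robot as it stands.
- The arm moves only by the tool servo_tool, never from a script. Its argument "motion" is a list that holds one entry, the list of rows, each a list of 7 numbers: the gripper command: -1 is shut, 1 is fully open, values between are in proportion, then the shift along the world's x, y, z in units of 2.5 cm (1.0 is 2.5 cm), then the turn, a rotation vector about the world's x, y, z in units of 0.1 rad (1.0 is 0.1 rad). A call has 1 to 8 rows; each row shifts and turns the commanded pose from where the row before left it; what a row does not reach is not made up. A row lasts 1/8 s, in which the tool goes at most 62.5 mm and 10.7 degrees, less where a joint would pass 70% of its speed; a pose out of reach is approached as far as the arm can. A call with a number of a shift or a turn outside -1 to 1 is refused whole. A call with a gripper value outside its range is refused whole. The fingers move at their own pace and stop on an object; the grip force is fixed at half the most. Time passes only in rows, so rows that do not move let the fingers close. It gives the time, the measured TCP pose, the force and the opening at its end, in the units of the state.
- r.observe(): the state, without advancing time (a new reading comes with each control period).
- eyes.snapshot(name): name is "scene" or "top" or "wrist"; returns the picture (384x512x3 uint8, blue, green, red); there is no depth.
- eyes.camera_info(name): a dict with "fov_y" (degrees; the focal length in pixels is half the picture's height over the tangent of half this angle, whatever the lens; pixels are square), "cx", "cy" (the principal point, pixels), "k1" (the pictures are not rectified: a ray, as slopes to the right and down, at radius r is drawn at 1 + k1 r^2 times it, then the intrinsics apply), "R" (3x3) and "t" (3): a world point X has camera coordinates R X + t; the wrist camera has in their place "hand_eye" (4x4, takes a point from camera to tool coordinates, whose origin is the TCP and whose axes are the tool frame's). Camera axes: x right, y down, z forward; pixel columns grow to the right and rows downward; lengths in m; the calibration is good to about 2 mm. A picture is of the moment at which its call begins: read the wrist's pose just before it. camera_info takes no time and is no camera call.
- ticket.sign_off(): hands the job in, once; it reports no verdict.
The state is a dict: "clock": time; "qpos": joint angles; "dq": joint speeds; "effort": joint torques, N m; "ee_pos": TCP position; "ee_rot": TCP orientation; "force": force on the tool from outside, world axes, zero at the start; "torque": the same for the moment, N m; "grip_width": finger opening in m.
Only numpy, scipy, OpenCV 4.12 (cv2) and the standard library are available. Lean on these libraries where they do the work, as an engineer would, in place of code of your own. Each camera call takes 0.05 s, during which the arm holds its last target.

## Working session

There is one attempt and no reset: what is moved stays moved. The work goes in short steps, Python scripts to look and compute and a tool call to move; the robot and the scene stay as the last step left them, time stands still between calls to the robot, and variables do not carry over. Pictures are saved under pics/ and viewed, and the job is handed in when it is done.

Besides the shell and the picture viewer there is one more tool, called after "Request:" by a JSON object that holds its "name" and its "arguments". servo_tool: Moves the arm, as the interface text tells. Its arguments: {"type":"object","properties":{"motion":{"type":"array","items":{"type":"array","items":{"type":"array","items":{"type":"number","minimum":-1,"maximum":1}}}}},"required":["motion"]}

```bash
mkdir -p pics; ls; python3 - <<'E'
from workcell import r, eyes, ticket
import cv2
s=r.observe();print(s)
for n in("scene","top","wrist"):
    print(n,eyes.camera_info(n))
    cv2.imwrite(f"pics/{n}0.png",eyes.snapshot(n))
E
```

```text
pics
{'clock': 0.0, 'qpos': array([-1.32070421,  0.70708451, -0.02761965,  1.48499198,  0.02203978,
        0.95089967, -0.07552782]), 'dq': array([-6.18520408e-04, -2.54336150e-05, -6.61921736e-04, -1.16462352e-03,
        1.01723395e-03,  1.66848625e-03, -9.59179378e-04]), 'effort': array([ 4.68782382e-04, -8.83189201e+01,  1.23465255e+00, -2.36192322e+01,
        1.69024919e-02,  6.02088607e-03, -2.87270359e-05]), 'ee_pos': array([0.16534403, 0.5504426 , 0.23083972]), 'ee_rot': array([-0.99230736,  1.33407139,  0.99115113]), 'force': array([-0.23238894,  0.40175773, -0.69361208]), 'torque': array([ 0.00153109,  0.00576533, -0.00575476]), 'grip_width': 0.08527319711038706}
scene {'fov_y': 54.550035685794846, 'cx': 251.62471519843723, 'cy': 185.956950327161, 'k1': -0.07559108354985267, 'R': array([[-0.93804933,  0.3459335 , -0.019836  ],
       [ 0.16040321,  0.38278817, -0.90980439],
       [-0.30713884, -0.85662316, -0.41456303]]), 't': array([0.56447679, 0.08502735, 1.41218664])}
top {'fov_y': 46.91939424869313, 'cx': 257.8272343251291, 'cy': 194.5954586130172, 'k1': -0.07312576413827916, 'R': array([[ 2.58679560e-02, -9.99662389e-01,  2.44060732e-03],
       [-9.92319419e-01, -2.59732218e-02, -1.20944462e-01],
       [ 1.20967020e-01,  7.06723978e-04, -9.92656275e-01]]), 't': array([-0.16236413,  0.51685263,  1.36511028])}
wrist {'fov_y': 62.22850738799578, 'cx': 254.5408452465142, 'cy': 196.28417248194327, 'k1': -0.013658826620431155, 'hand_eye': array([[-3.03128668e-05, -3.04587689e-01,  9.52484298e-01,
        -1.43083346e-01],
       [ 1.12909541e-04, -9.52484294e-01, -3.04587684e-01,
         7.75266183e-02],
       [ 9.99999993e-01,  9.83116390e-05,  6.32633857e-05,
         1.09305918e-03],
       [ 0.00000000e+00,  0.00000000e+00,  0.00000000e+00,
         1.00000000e+00]])}
```

View pics/scene0.png

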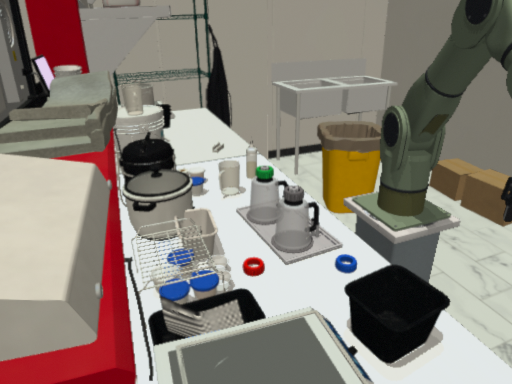

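View pics/top0.png

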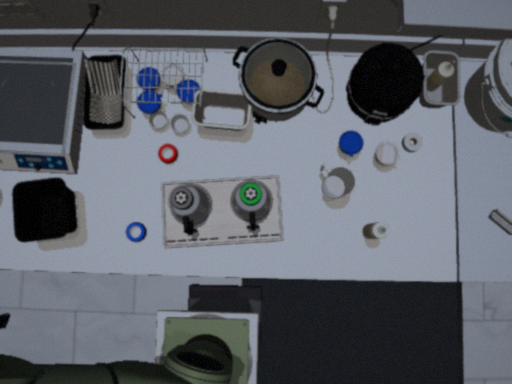

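View pics/wrist0.png

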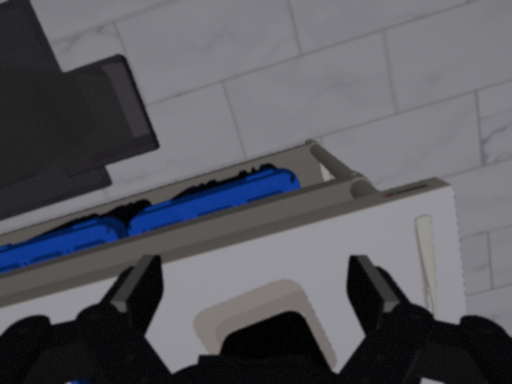

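The top view shows the green collar at about (251,193) on the right jar and the grey one at about (183,199). The jug is at about (335,185) and the bottle at about (375,231). Next I measure them.

```bash
cat > h.py <<'E'
import numpy as np, cv2
from workcell import r, eyes, ticket
from scipy.spatial.transform import Rotation as Ro
def ray(info,uv,H=384,pose=None):
    f=H/2/np.tan(np.radians(info['fov_y'])/2)
    K=np.array([[f,0,info['cx']],[0,f,info['cy']],[0,0,1]])
    p=cv2.undistortPoints(np.array([[uv]],float),K,np.array([info['k1'],0,0,0,0]))[0,0]
    d=np.array([p[0],p[1],1.])
    if 'hand_eye' in info:
        pos,rot=pose; M=Ro.from_rotvec(rot).as_matrix(); h=info['hand_eye']
        return M@h[:3,3]+pos, M@h[:3,:3]@d
    R=info['R'];t=info['t']
    return -R.T@t, R.T@d
def onz(info,uv,z,pose=None):
    c,d=ray(info,uv,pose=pose); return c+d*(z-c[2])/d[2]
def tri(rs):
    A=0;b=0
    for c,d in rs:
        d=d/np.linalg.norm(d);P=np.eye(3)-np.outer(d,d);A=A+P;b=b+P@c
    x=np.linalg.solve(A,b); return x,[np.linalg.norm((np.eye(3)-np.outer(d,d)/(d@d))@(x-c)) for c,d in rs]
def green(im):
    h=cv2.cvtColor(im,cv2.COLOR_BGR2HSV)
    return cv2.inRange(h,(45,110,50),(85,255,255))
E
python3 - <<'E'
from h import *
for n,zz in(("top",.19),("scene",.183)):
    im=cv2.imread(f"pics/{n}0.png");m=green(im);i=eyes.camera_info(n)
    cs,_=cv2.findContours(m,cv2.RETR_EXTERNAL,cv2.CHAIN_APPROX_NONE)
    for c in cs:
        if cv2.contourArea(c)<20: continue
        (u,v),rad=cv2.minEnclosingCircle(c);x,y,w,h=cv2.boundingRect(c)
        print(n,(x,y,w,h),(u,v),rad,cv2.contourArea(c),onz(i,(x+w/2-.5,y+h/2-.5),zz))
i=eyes.camera_info("top")
for uv in((183,199),(162,182),(278,177),(283,238),(167,246)): print(uv,onz(i,uv,.19),onz(i,uv,.014))
im=cv2.imread("pics/top0.png")
cv2.imwrite("pics/topz.png",cv2.resize(im[150:270,130:410],None,fx=2.8,fy=2.8,interpolation=cv2.INTER_CUBIC))
s=r.observe();print(Ro.from_rotvec(s['ee_rot']).as_matrix().round(3))
E
```

```text
top (240, 183, 22, 22) (250.5, 193.4499969482422) 11.020651817321777 345.0 [ 0.50414443 -0.12840872  0.19      ]
scene (256, 167, 17, 12) (264.0, 171.6666717529297) 8.800354957580566 133.0 [ 0.50769696 -0.12117408  0.183     ]
(183, 199) [0.48370928 0.05996129 0.19      ] [0.50259352 0.09003212 0.014     ]
(162, 182) [0.53023634 0.12154431 0.19      ] [0.555789   0.16044143 0.014     ]
(278, 177) [ 0.55288591 -0.20436988  0.19      ] [ 0.58168478 -0.21218389  0.014     ]
(283, 238) [ 0.38250894 -0.22171056  0.19      ] [ 0.38688881 -0.2320099   0.014     ]
(167, 246) [0.35178216 0.09854637 0.19      ] [0.35175816 0.13414735 0.014     ]
[[-0.    -0.958  0.288]
 [-0.001  0.288  0.958]
 [-1.    -0.    -0.001]]
```

View pics/topz.png

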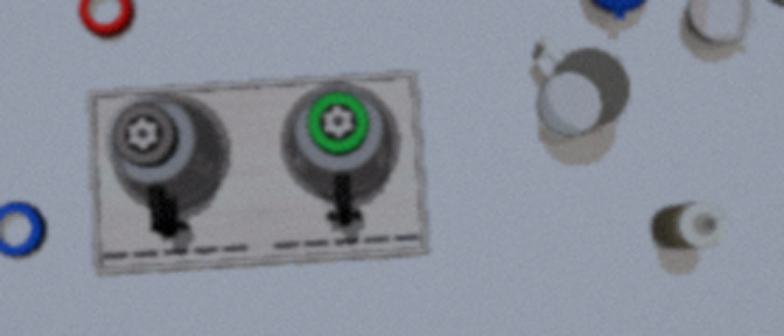

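Request:
{"name": "servo_tool", "arguments": {"motion": [[[1, 0.94, -0.6, 0.6, 0, 0, -0.5], [1, 0.94, -0.6, 0.6, 0, 0, -0.5], [1, 0.94, -0.6, 0.6, 0, 0, -0.5], [1, 0.94, -0.6, 0.6, 0, 0, -0.5], [1, 0.94, -0.6, 0.6, 0, 0, -0.5], [1, 0.94, -0.6, 0.6, 0, 0, -0.5], [1, 0.94, -0.6, 0.4, 0, 0, -0.5], [1, 0.94, -0.6, 0, 0, 0, -0.5]]]}}

```text
clock: 1.15
ee_pos: [0.3542, 0.4302, 0.3318]
ee_rot: [-0.685, 1.46, 0.685]
force: [-0.0, -0.5, -0.1]
grip_width: 0.0855
```

Request:
{"name": "servo_tool", "arguments": {"motion": [[[1, 0.94, -0.6, 0, 0, 0, -0.5], [1, 0.94, -0.6, 0, 0, 0, -0.5], [1, 0.19, -0.96, 0, 0, 0, -0.47], [1, 0.19, -0.96, 0, 0, 0, -0.47], [1, 0.19, -0.96, 0, 0, 0, -0.47], [1, 0.19, -0.96, 0, 0, 0, -0.47], [1, 0.19, -0.96, 0, 0, 0, -0.47], [1, 0.19, -0.96, 0, 0, 0, -0.47]]]}}

```text
clock: 2.15
ee_pos: [0.4291, 0.2554, 0.3312]
ee_rot: [-0.388, 1.536, 0.388]
force: [0.2, 0.2, -1.0]
grip_width: 0.0857
```

Request:
{"name": "servo_tool", "arguments": {"motion": [[[1, 0.19, -0.96, 0, 0, 0, -0.47], [1, 0.19, -0.96, 0, 0, 0, -0.47], [1, 0.19, -0.96, 0, 0, 0, -0.47], [1, 0.19, -0.96, 0, 0, 0, -0.47], [1, 0.19, -0.96, 0, 0, 0, -0.47], [1, 0.19, -0.96, 0, 0, 0, -0.47], [1, 0.19, -0.96, 0, 0, 0, -0.47], [1, 0.19, -0.96, 0, 0, 0, -0.47]]]}}

```text
clock: 3.15
ee_pos: [0.467, 0.0631, 0.3313]
ee_rot: [-0.093, 1.569, 0.093]
force: [0.9, -0.1, 0.2]
grip_width: 0.0858
```

Request:
{"name": "servo_tool", "arguments": {"motion": [[[1, 0.19, -0.96, 0, 0, 0, -0.47], [1, 0.19, -0.96, 0, 0, 0, -0.47], [1, 0.19, -0.96, 0, 0, 0, -0.47], [1, 0.19, -0.96, 0, 0, 0, -0.47], [1, 0.19, -0.96, 0, 0, 0, -0.47], [1, 0.19, -0.96, 0, 0, 0, -0.47], [1, 0.19, -0.96, 0, 0, 0, -0.47], [1, 0, 0, 0, 0, 0, 0]]]}}

```text
clock: 4.15
ee_pos: [0.4998, -0.1055, 0.3311]
ee_rot: [0.166, 1.565, -0.167]
force: [-0.3, 0.5, 0.5]
grip_width: 0.0854
```

```bash
python3 - <<'E'
from h import *
s=r.observe();print(s['clock'],s['ee_pos'],s['qpos'].round(2)); M=Ro.from_rotvec(s['ee_rot']).as_matrix();print(M.round(3))
im=eyes.snapshot("wrist");cv2.imwrite("pics/w1.png",im)
m=green(im);cs,_=cv2.findContours(m,cv2.RETR_EXTERNAL,cv2.CHAIN_APPROX_NONE)
c=max(cs,key=cv2.contourArea);print(cv2.boundingRect(c),cv2.fitEllipse(cv2.convexHull(c)),cv2.contourArea(c))
i=eyes.camera_info("wrist")
pts=np.array([onz(i,tuple(map(float,p[0])),.196,(s['ee_pos'],s['ee_rot'])) for p in cv2.convexHull(c)])
print(pts.min(0),pts.max(0))
E
```

```text
4.15 [ 0.499803   -0.10551195  0.33111423] [-0.07  0.53  0.39  1.54 -0.21  1.12  0.15]
[[-0.     0.211  0.978]
 [-0.001  0.978 -0.211]
 [-1.    -0.001 -0.   ]]
(234, 172, 64, 64) ((265.2096862792969, 203.51327514648438), (63.310813903808594, 64.01992797851562), 82.93861389160156) 3001.0
[ 0.47647317 -0.156277    0.196     ] [ 0.53566016 -0.09484188  0.196     ]
```

View pics/w1.png

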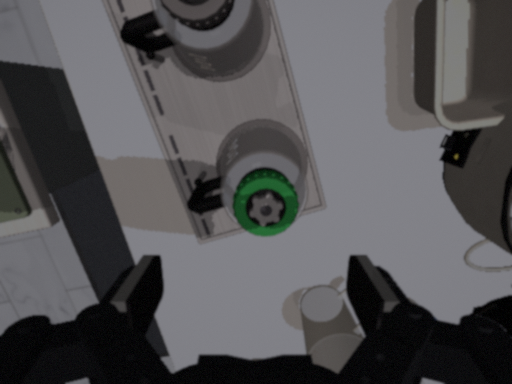

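```bash
python3 - <<'E'
from h import *
im=cv2.imread("pics/scene0.png")
cv2.imwrite("pics/sz.png",cv2.resize(im[155:255,235:345],None,fx=6,fy=6,interpolation=cv2.INTER_CUBIC))
im=cv2.imread("pics/w1.png")
cv2.imwrite("pics/wz.png",cv2.resize(im[100:260,170:340],None,fx=3.5,fy=3.5,interpolation=cv2.INTER_CUBIC))
E
```

```text
(no output)
```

View pics/sz.png

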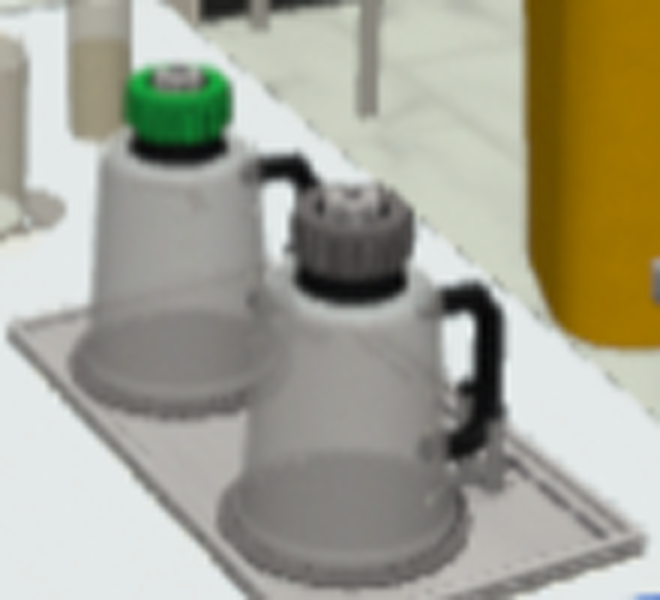

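View pics/wz.png

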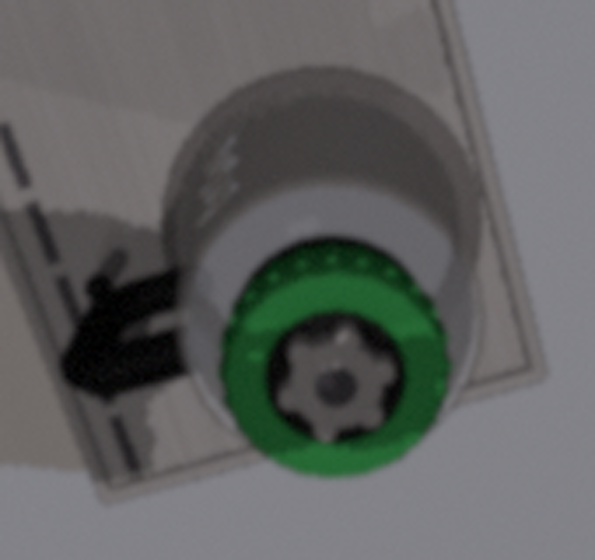

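```bash
python3 - <<'E'
from h import *
s=r.observe();i=eyes.camera_info("wrist");p=(s['ee_pos'],s['ee_rot'])
print(s['ee_pos'],onz(i,(265.3,204.6),.196,p),onz(i,(265.3,209.5),.202,p))
E
```

```text
[ 0.49985666 -0.10418978  0.33113001] [ 0.50636527 -0.12397742  0.196     ] [ 0.50565735 -0.12651643  0.202     ]
```

Request:
{"name": "servo_tool", "arguments": {"motion": [[[1, 0.08, -0.3, -0.8, 0, 0, 0], [1, 0.08, -0.3, -0.8, 0, 0, 0], [1, 0.08, -0.28, -0.8, 0, 0, 0], [1, 0, 0, -0.8, 0, 0, 0], [1, 0, 0, -0.6, 0, 0, 0], [1, 0, 0, 0, 0, 0, 0], [1, 0, 0, 0, 0, 0, 0]]]}}

```text
clock: 5.08
ee_pos: [0.5063, -0.1252, 0.2369]
ee_rot: [0.163, 1.564, -0.163]
force: [-0.6, 0.2, 0.5]
grip_width: 0.0854
```

```bash
python3 - <<'E'
from h import *
s=r.observe();print(s['clock'],s['ee_pos'],s['qpos'].round(2),s['force'],s['torque'])
im=eyes.snapshot("wrist");cv2.imwrite("pics/w2.png",im)
E
```

```text
5.075 [ 0.50628499 -0.12515245  0.23690806] [-0.    0.64  0.34  1.68 -0.27  0.87  0.24] [-0.55941199  0.20533823  0.4966365 ] [-0.01851772  0.04979065  0.0310514 ]
```

View pics/w2.png

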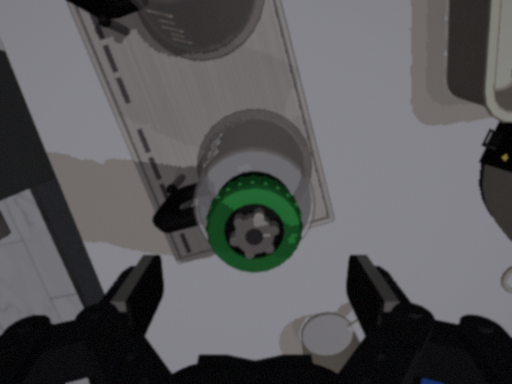

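Request:
{"name": "servo_tool", "arguments": {"motion": [[[1, 0, 0, -0.7, 0, 0, 0], [1, 0, 0, -0.7, 0, 0, 0], [1, 0, 0, -0.6, 0, 0, 0], [1, 0, 0, -0.5, 0, 0, 0], [1, 0, 0, -0.3, 0, 0, 0], [1, 0, 0, -0.2, 0, 0, 0], [1, 0, 0, 0, 0, 0, 0]]]}}

```text
clock: 6.0
ee_pos: [0.5061, -0.1254, 0.1613]
ee_rot: [0.163, 1.565, -0.163]
force: [-1.1, 0.6, 0.6]
grip_width: 0.0858
```

```bash
python3 - <<'E'
from h import *
s=r.observe();print(s['clock'],s['ee_pos'],s['qpos'].round(2),s['force'],s['torque'])
im=eyes.snapshot("wrist");cv2.imwrite("pics/w3.png",im)
E
```

```text
6.0 [ 0.50614023 -0.1253644   0.16125997] [ 0.03  0.75  0.29  1.77 -0.32  0.66  0.29] [-1.1146964   0.58258161  0.60256843] [ 0.03843642 -0.01140919  0.03790994]
```

View pics/w3.png

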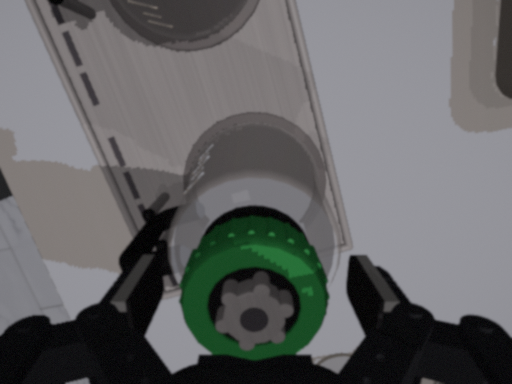

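```bash
python3 - <<'E'
from h import *
s=r.observe();i=eyes.camera_info("wrist");p=(s['ee_pos'],s['ee_rot'])
print(onz(i,(254,319),.202,p),onz(i,(254.5,293),.196,p),onz(i,(255,360),.196,p),onz(i,(181,295),.196,p),onz(i,(328,295),.196,p))
E
```

```text
[ 0.50585476 -0.12898101  0.202     ] [ 0.50761074 -0.12159592  0.196     ] [ 0.50086787 -0.15459823  0.196     ] [ 0.47874218 -0.1164875   0.196     ] [ 0.53608378 -0.12858877  0.196     ]
```

Request:
{"name": "servo_tool", "arguments": {"motion": [[[1, 0, -0.04, 0, 0, 0, 0], [-1, 0, 0, 0, 0, 0, 0], [-1, 0, 0, 0, 0, 0, 0], [-1, 0, 0, 0, 0, 0, 0], [-1, 0, 0, 0, 0, 0, 0], [-1, 0, 0, 0, 0, 0, 0], [-1, 0, 0, 0, 0, 0, 0]]]}}

```text
clock: 6.92
ee_pos: [0.5063, -0.1264, 0.1618]
ee_rot: [0.163, 1.564, -0.163]
force: [-1.8, 1.1, 9.0]
grip_width: 0.0616
```

```bash
python3 - <<'E'
from h import *
s=r.observe();print(s['clock'],s['ee_pos'],s['ee_rot'],s['grip_width'],s['force'],s['torque'],s['effort'])
im=eyes.snapshot("wrist");cv2.imwrite("pics/w4.png",im)
E
```

```text
6.925 [ 0.50626106 -0.12641301  0.16176067] [ 0.16332198  1.56406649 -0.16335682] 0.06158971592079014 [-1.76622248  1.0622706   8.98387564] [0.05396695 0.4910955  0.03568583] [ 2.07862729e-03 -7.87461591e+01  6.64036050e+00 -1.65057349e+01
 -1.19850277e-01 -6.18776847e-01 -3.72770694e-03]
```

View pics/w4.png

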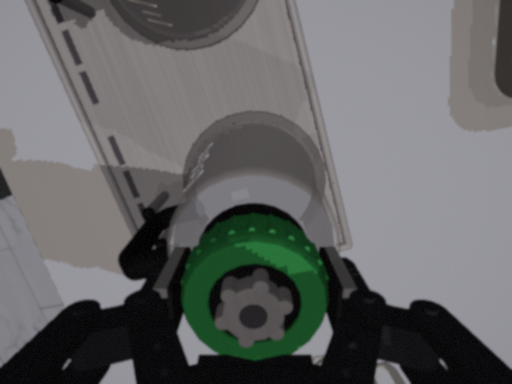

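Gripped at 61.6 mm. Next I turn the collar a few degrees one way and read the moment.

Request:
{"name": "servo_tool", "arguments": {"motion": [[[-1, 0, 0, 0, 0, 0, 0.5], [-1, 0, 0, 0, 0, 0, 0.5], [-1, 0, 0, 0.01, 0, 0, 0.4], [-1, 0, 0, 0, 0, 0, 0], [-1, 0, 0, 0, 0, 0, 0]]]}}

```text
clock: 7.6
ee_pos: [0.5055, -0.1262, 0.1617]
ee_rot: [0.056, 1.571, -0.055]
force: [-5.5, 3.1, 6.6]
grip_width: 0.0611
```

```bash
python3 - <<'E'
from h import *
s=r.observe();print(s['clock'],s['ee_pos'],s['ee_rot'],s['grip_width'],s['force'],s['torque'])
M=Ro.from_rotvec(s['ee_rot']).as_matrix();print(np.degrees(np.arctan2(M[1,2],M[0,2])))
E
```

```text
7.6 [ 0.5055336  -0.12622339  0.16174162] [ 0.0560953   1.57114063 -0.05471536] 0.061142661009044405 [-5.53554287  3.12624535  6.5650047 ] [ 0.58763985  1.12811847 -1.81968729]
-4.041431721203432
```

A moment of -1.8 Nm opposes the + turn, so it looks stopped that way. I'll try the other way.

Request:
{"name": "servo_tool", "arguments": {"motion": [[[-1, 0, 0, 0, 0, 0, -0.5], [-1, 0, 0, 0, 0, 0, -0.5], [-1, 0, 0, 0, 0, 0, -0.4], [-1, 0, 0, 0.01, 0, 0, -0.5], [-1, 0, 0, 0.01, 0, 0, -0.5], [-1, 0, 0, 0.01, 0, 0, -0.5], [-1, 0, 0, 0, 0, 0, 0]]]}}

```text
clock: 8.48
ee_pos: [0.5061, -0.1262, 0.1622]
ee_rot: [0.282, 1.553, -0.282]
force: [-0.9, -0.2, 0.4]
grip_width: 0.0608
```

```bash
python3 - <<'E'
from h import *
s=r.observe();print(s['clock'],s['ee_pos'],s['ee_rot'],s['grip_width'],s['force'],s['torque'])
M=Ro.from_rotvec(s['ee_rot']).as_matrix();print(np.degrees(np.arctan2(M[1,2],M[0,2])))
im=eyes.snapshot("wrist");cv2.imwrite("pics/w5.png",im)
E
```

```text
8.475 [ 0.50610903 -0.12619199  0.1621738 ] [ 0.2815562   1.55277374 -0.28153424] 0.06083053108484344 [-0.8805169  -0.15378828  0.41486174] [ 0.05880881 -0.00104982 -0.00241017]
-20.557975211583795
```

View pics/w5.png

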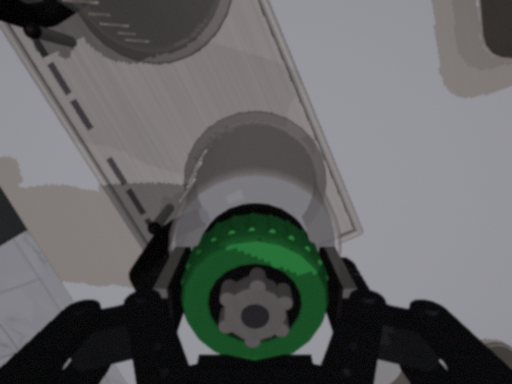

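Near-zero moment turning clockwise seen from above, so it is a reverse thread. I carry on that way, following the climb.

Request:
{"name": "servo_tool", "arguments": {"motion": [[[-1, 0, 0, 0.006, 0, 0, -0.55], [-1, 0, 0, 0.006, 0, 0, -0.55], [-1, 0, 0, 0.006, 0, 0, -0.55], [-1, 0, 0, 0.006, 0, 0, -0.55], [-1, 0, 0, 0.006, 0, 0, -0.55], [-1, 0, 0, 0.006, 0, 0, -0.55], [-1, 0, 0, 0.006, 0, 0, -0.55], [-1, 0, 0, 0.006, 0, 0, -0.55]]]}}

```text
clock: 9.52
ee_pos: [0.5062, -0.1264, 0.1635]
ee_rot: [0.625, 1.479, -0.625]
force: [0.1, -0.0, 0.2]
grip_width: 0.0611
```

```bash
python3 - <<'E'
from h import *
s=r.observe();print(s['clock'],s['ee_pos'],s['qpos'].round(2),s['grip_width'],s['force'],s['torque'])
M=Ro.from_rotvec(s['ee_rot']).as_matrix();print(np.degrees(np.arctan2(M[1,2],M[0,2])),M[:,0])
E
```

```text
9.525 [ 0.5062398  -0.12636947  0.16347808] [-0.06  0.77  0.46  1.77 -0.5   0.71 -0.12] 0.06110345948025769 [ 0.13841676 -0.01720065  0.15118251] [-0.150854   -0.09950927  0.01430529]
-45.789550468403355 [ 1.22944997e-04  2.32500592e-05 -9.99999992e-01]
```

Request:
{"name": "servo_tool", "arguments": {"motion": [[[-1, 0, 0, 0.007, 0, 0, -0.6], [-1, 0, 0, 0.007, 0, 0, -0.6], [-1, 0, 0, 0.007, 0, 0, -0.6], [-1, 0, 0, 0.007, 0, 0, -0.6], [-1, 0, 0, 0.007, 0, 0, -0.6], [-1, 0, 0, 0.007, 0, 0, -0.6], [-1, 0, 0, 0.007, 0, 0, -0.6], [-1, 0, 0, 0.007, 0, 0, -0.6]]]}}

```text
clock: 10.52
ee_pos: [0.5072, -0.1271, 0.1652]
ee_rot: [0.992, 1.33, -0.991]
force: [7.6, -5.0, -2.0]
grip_width: 0.0608
```

Request:
{"name": "servo_tool", "arguments": {"motion": [[[-1, 0, 0, 0.007, 0, 0, -0.6], [-1, 0, 0, 0.007, 0, 0, -0.6], [-1, 0, 0, 0.005, 0, 0, -0.3], [-1, 0, 0, 0, 0, 0, 0], [-1, 0, 0, 0, 0, 0, 0]]]}}

```text
clock: 11.15
ee_pos: [0.5075, -0.1274, 0.1657]
ee_rot: [1.103, 1.27, -1.102]
force: [8.0, -7.1, -1.1]
grip_width: 0.0612
```

```bash
python3 - <<'E'
from h import *
s=r.observe();print(s['clock'],s['ee_pos'],s['qpos'].round(2),s['grip_width'],s['force'],s['torque'])
M=Ro.from_rotvec(s['ee_rot']).as_matrix();print(np.degrees(np.arctan2(M[1,2],M[0,2])),M[:,0])
im=eyes.snapshot("wrist");cv2.imwrite("pics/w6.png",im)
E
```

```text
11.15 [ 0.50747417 -0.12740121  0.1657368 ] [-0.15  0.82  0.65  1.77 -0.67  0.78 -0.58] 0.06119260312969142 [ 7.98273457 -7.14869408 -1.05887135] [-1.39402968 -1.86224186  0.14300987]
-81.78485978990801 [ 0.00311981 -0.00233182 -0.99999241]
```

View pics/w6.png

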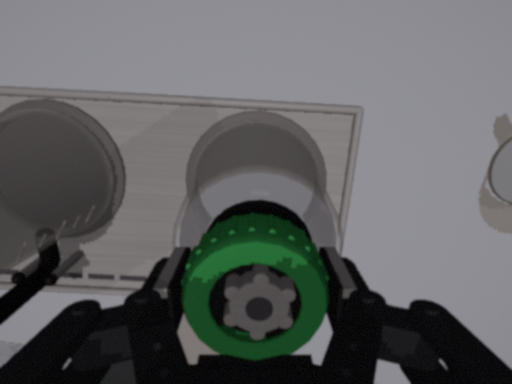

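Request:
{"name": "servo_tool", "arguments": {"motion": [[[-1, 0.06, -0.05, 0, 0, 0, 0], [-1, 0, 0, 0.04, 0, 0, 0], [-1, 0, 0, 0.06, 0, 0, 0], [-1, 0, 0, 0.06, 0, 0, 0], [-1, 0, 0, 0, 0, 0, 0]]]}}

```text
clock: 11.82
ee_pos: [0.5077, -0.1275, 0.1695]
ee_rot: [1.103, 1.273, -1.103]
force: [0.9, -1.4, -0.9]
grip_width: 0.0613
```

```bash
python3 - <<'E'
from h import *
s=r.observe();print(s['clock'],s['ee_pos'],s['grip_width'],s['force'],s['torque'])
M=Ro.from_rotvec(s['ee_rot']).as_matrix();print(np.degrees(np.arctan2(M[1,2],M[0,2])),M[:,0])
im=eyes.snapshot("wrist");cv2.imwrite("pics/w7.png",im)
E
```

```text
11.825 [ 0.50765815 -0.12754003  0.1694754 ] 0.0613379067693215 [ 0.91802303 -1.41822644 -0.93825485] [-0.22214717 -0.09012984  0.02954923]
-81.81483665595026 [ 1.19495717e-04  1.30698250e-04 -9.99999984e-01]
```

View pics/w7.png

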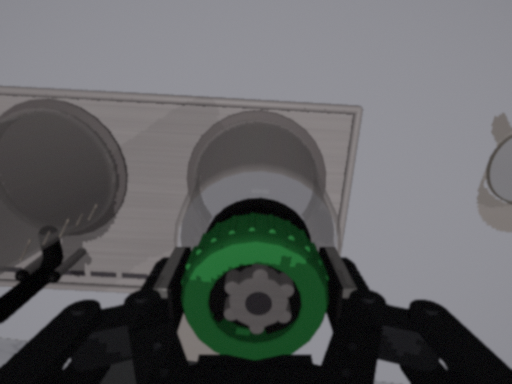

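Free: it rose 4 mm with no pull. Now I lift it to about 6 cm clear.

Request:
{"name": "servo_tool", "arguments": {"motion": [[[-1, 0, 0, 0.3, 0, 0, 0], [-1, 0, 0, 0.6, 0, 0, 0], [-1, 0, 0, 0.8, 0, 0, 0], [-1, 0, 0, 0.8, 0, 0, 0], [-1, 0, 0, 0.7, 0, 0, 0], [-1, 0, 0, 0.4, 0, 0, 0], [-1, 0, 0, 0.16, 0, 0, 0], [-1, 0, 0, 0, 0, 0, 0]]]}}

```text
clock: 12.88
ee_pos: [0.5076, -0.1275, 0.2632]
ee_rot: [1.103, 1.274, -1.103]
force: [-0.1, -0.5, -1.4]
grip_width: 0.0616
```

Request:
{"name": "servo_tool", "arguments": {"motion": [[[-1, 0, 0, 0, 0, 0, 0], [-1, 0, 0, 0, 0, 0, 0], [-1, 0, 0, 0, 0, 0, 0], [-1, 0, 0, 0, 0, 0, 0]]]}}

```text
clock: 13.38
ee_pos: [0.5076, -0.1276, 0.2633]
ee_rot: [1.103, 1.274, -1.103]
force: [-1.3, 0.4, -0.9]
grip_width: 0.0611
```

```bash
python3 - <<'E'
from h import *
s=r.observe();print(s['clock'],s['ee_pos'],s['grip_width'],s['force'],s['torque'],abs(s['dq']).max())
a=eyes.snapshot("wrist");b=eyes.snapshot("scene");c=eyes.snapshot("top")
cv2.imwrite("pics/w8.png",a)
cv2.imwrite("pics/s8.png",np.hstack([cv2.resize(b[130:270,200:340],(400,400)),cv2.resize(c[140:270,140:270],(400,400))]))
for n,im in(("scene",b),("top",c)):
    m=green(im)
    x,y,w,h=cv2.boundingRect(max(cv2.findContours(m,0,1)[0],key=cv2.contourArea));print(n,x,y,w,h,onz(eyes.camera_info(n),(x+w/2,y+h/2),.285))
E
```

```text
13.375 [ 0.50762926 -0.12759492  0.26327452] 0.0611120053933696 [-1.26706067  0.37890246 -0.92220874] [-0.00286615  0.00523598 -0.0113334 ] 0.002138012983050582
scene 256 138 10 12 [ 0.51527196 -0.1274754   0.285     ]Traceback (most recent call last):
  File "<stdin>", line 8, in <module>
ValueError: max() iterable argument is empty
```

View pics/w8.png

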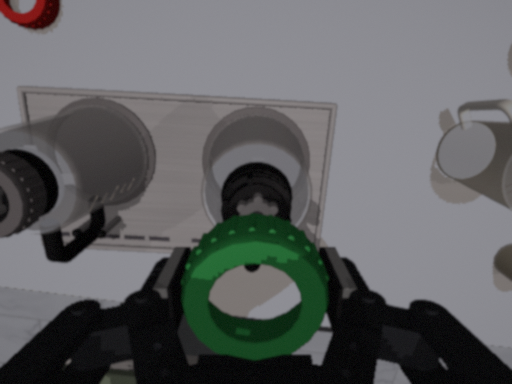

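View pics/s8.png

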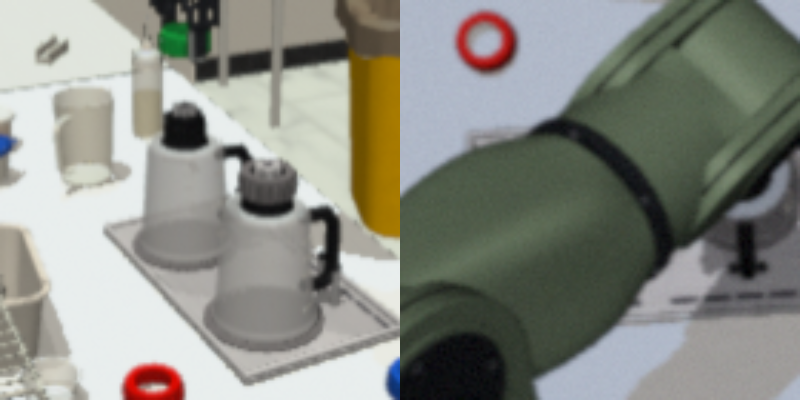

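The wrist view shows the green ring level between the fingers, with the bare neck at about (257,195) below it. The scene view shows the grey collar, jug and bottle where they were. I'm handing it in.

```bash
python3 - <<'E'
from h import *
print(ticket.sign_off()); s=r.observe();print(s['clock'],s['grip_width'],s['ee_pos'])
E
```

```text
the job is handed in; nothing more can be done
None
the job is handed in; nothing more can be done
```

The green collar is off its jar (right station) and held in the gripper, level and at rest above that jar. I handed the job in at about 13.5 s of the 48 s allowed.

- **Thread:** it is reversed. Turning 8° anticlockwise, seen from above, met about 1.8 Nm against it. Clockwise gave almost no moment.
- **Unscrewing:** I turned the gripper 70° clockwise from where it first gripped. The fingers had probably slipped a few degrees in the wrong-way test, so the collar itself should have been near 75° from tight. I did not measure its own angle. About 10 N of side force built up towards the end, and I eased it with a shift of about 2 mm. The collar then lifted off with no pull.
- **Last checks:**
  - The opening was 61 mm on the 62 mm collar, and the arm was still.
  - The collar's underside is about 70 mm above the coupling by the arm's reading, a little over the 6 cm asked but within 30 to 110 mm.
  - Its axis is about 2 mm from the one I measured for the jar.
  - The wrist and scene pictures show the bare neck below. The grey collar, jug and bottle look where they were, which I judged by eye.
- **Failed or disagreed:**
  - The arm hid the collar from the top camera, so that final check gave nothing.
  - The scene camera's estimate was about 8 mm further out in x than the arm's reading. Only a part of the collar was in view, so I trusted the arm.

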